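# Refit the spout of a bench dispenser and hold its piston drawn for inspection

## Robot

A 6-joint arm with a two-finger parallel gripper is mounted at the origin on a cart in front of the work surface, level with it; the furniture and walls round the work are solid. World frame = base frame: x ahead of the robot, y to its left, z up, the work surface at z = 0. Lengths are in m, angles in rad, forces in N, time in s.
With the tool pointing down it reaches from about 0.225 to 0.875 m from the base axis. Payload 3.4 kg.
Tool frame: the origin (TCP) lies at the very end of the fingers, on their centre line; the grasp point (between the pads) lies 19 mm behind it; z points along the fingers, y is the line along which they close (so a half turn about z gives the same grasp; the last joint's range is limited). The gripper opens to 85 mm and grips with 20 to 120 N. Pads are 22 mm wide; open, the fingers measure 114 mm over their backs; the gripper's body (76 mm by 85 mm) begins 54 mm behind the grasp point. The pads swing forward as they close: fully open they stand 13 mm farther back than shut.
Start: joints at [1.224, 0.276, 1.505, -0, 1.361, -0.121], TCP at [0.129, 0.56, 0.231] pointing down, gripper open.
Joint ranges: [-2.89, 2.89], [-0.75, 2.08], [0.22, 2.7], [-1.18, 4.32], [0.11, 2.71], [-2.7, 2.7]. Speed limits (rad/s): [2.57, 2.57, 3.14, 3.14, 3.14, 3.14].

## Interface

Orientations are given as a unit quaternion [w, x, y, z].
In Python, from rig import manip gives the robot as it stands. The module is installed in compiled form; this text tells all that it offers.
- The arm moves only by the tool play_rows, never from a script. Its argument "motion" is a list of rows, each a list of 5 numbers: the shift along the tool's x, y, z in units of 40 mm (1.0 is 40 mm), then the turn about the tool's z in units of 10 degrees (1.0 is 10 degrees), then the finger opening in mm, from 0 to 85.4. A call has 1 to 5 rows; each row is the pose to reach, as a shift and turn from the pose commanded when the call began, along the tool's axes at that moment; what a row does not reach only later rows make up. A row lasts 1/8 s, in which the tool goes at most 62.5 mm and 10.7 degrees, less where a joint would pass 70% of its speed; a pose out of reach is approached as far as the arm can. A call with a gripper value outside its range is refused whole. The fingers move at their own pace and stop on an object; "newtons" is the grip in N (left out, the last holds). Time passes only in rows, so rows that repeat a pose let the fingers close. It gives the time, the measured TCP pose, the force, the opening and the grip force at its end, in the units of the state.
- manip.get_state(): the state, without advancing time (a new reading comes with each control period).
- manip.get_image(name): name is "side" or "top"; returns a dict with "img" (384x512x3 uint8, red, green, blue), "range_z" (384x512 float32, m along the optical axis (not along the pixel's ray), 0 where there is no reading), "fx", "fy", "cx", "cy" (pixels), "D" ([k1, k2, p1, p2, k3] as OpenCV has them; the pictures are not rectified), "R" (3x3) and "t" (3): a world point X has camera coordinates R X + t. Camera axes: x right, y down, z forward; pixel columns grow to the right and rows downward; lengths in m; the calibration is good to about 2 mm. A picture is of the moment at which its call begins.
- manip.sign_off(): hands the job in; it is judged then, once.
The state is a dict: "clock": time; "qpos": joint angles; "qd": joint speeds; "effort": joint torques, N m; "position": TCP position; "ee_rot": TCP orientation; "contact_force": force on the tool from outside, world axes, zero at the start; "moment": the same for the moment, N m; "width": finger opening in m; "gripper_force": force on a finger pad.
Only numpy, scipy, OpenCV 4.12 (cv2) and the standard library are available. Lean on these libraries where they do the work, as an engineer would, in place of code of your own. Each camera call takes 0.05 s, during which the arm holds its last target. There are 200 camera calls.

## Task

The bench dispenser has come back clean and dry and needs its spout again before the pump rod is inspected: push the loose delivery spout fully home on the upright spigot of the dispenser, with its nozzle pointing out over the middle of the drip grid, and let go of it. Only then take the round black knob and draw the piston rod straight up about 30 mm, partway out of its gland, so that the dark groove round the rod comes level with the gland's top; do not pull it right out, and leave the other things on the bench where they are. Finish while still holding the piston steady at that height, so that I can look over the bare rod.

Things in the scene. Friction and masses are not known exactly. Their poses are not given: they have to be found in the camera images.
- dispenser: Bench dispenser, fixed: white tank 130 (x) x 210 (y) mm, steel deck on top at 70 mm height; steel drip tray 80x110x14 mm in front of it (its -x side). Origin: centre of the tank's underside. On the deck, in its frame: pump gland with piston at (0, -55) mm, upright outlet spigot at (-30, 55), flat black filler cap, 38 mm across and 11 high, at (36, 30), not used.
- spigot_seat (a point): Centre of the flat seat round the foot of the spigot, 75 mm above the bench; axes as the dispenser's. The spigot is a steel stub 15 mm in diameter that rises 28 mm above this point; its top 7 mm taper to 7 mm in diameter. A spout that is fully home stands on this seat.
- gland_top (a point): Centre of the bore's mouth on the round steel gland (41 mm across), 90 mm above the bench, 20 above the deck; axes as the dispenser's. The upright bore is 17.4 mm wide and 76 deep.
- grid_centre (a point): Middle of the drip grid straight in front of the spigot, 75 mm from the spigot's axis toward the dispenser's -x, 13.5 mm above the bench: the nozzle's end belongs above it.
- spout: Loose delivery spout, 60 g, standing on its open end: white sleeve 26 mm thick (29 at the lowest 4 mm), 45.5 high, closed on top, bore 17 mm wide, 32 deep from below; a bent 8 mm steel nozzle leaves it at 36 mm height toward its own -x, its end 72 mm from the axis. Origin: centre of the open lower end, z up the sleeve. Grip the sleeve across its y, about 30 mm above the lower end.
- nozzle_tip (a point): The end of the spout's nozzle, at (-72, 0, 6) mm in the spout's frame.
- piston: Loose piston, 0.25 kg, in the gland: steel rod 16 mm thick reaching 66 mm below the origin, dark groove round it 30 mm below the origin, shoulder 25 mm wide, black knob on top. Origin: on its axis at the shoulder's underside, which rests on the gland's top at the start; z up. It slides back down if let go.
- piston_knob (a point): Centre of the black knob, 27 mm above the piston's origin; the knob is 32 mm in diameter and reaches from 12 mm below to 13 mm above this point (its sides are straight for about 18 mm).
- petri_dish: Bystander, to be left alone: round flat clear dish, 61 mm across, 14 high. Origin: centre of its underside.
- specimen_cup: Bystander, to be left alone: clear cup with yellow lid, 39 mm across, 48 high. Origin: centre of its underside.
- reagent_2: Bystander, to be left alone: blue bottle with black cap, 39 mm across, 98 high. Origin: centre of its underside.
- forceps: Bystander, to be left alone: thin steel forceps, 128 mm long, 5 high. Origin: centre of its underside.
- cassette_3: Bystander, to be left alone: small green tissue cassette, 28x41x12 mm. Origin: centre of its underside.
- box_empty_a: Bystander, to be left alone: empty white card box, 66x86x24 mm. Origin: centre of its underside.
- box_green_b: Bystander, to be left alone: white card box with a row of green-ended slides, 62x90x33 mm. Origin: centre of its underside.
Mind the look-alikes: they are no part of the job. Leave any orange or turquoise look-alike of the piston alone.

How it is judged:
On the way:
1. the spout stands fully home on the spigot, its nozzle over the drip grid, and is let go (z of spout in the frame of spigot_seat between -0.003 and 0.004 m and horizontal distance between spout and spigot_seat below 0.004 m and angle between spout's own z axis and vertical below 0.08 rad and horizontal distance between nozzle_tip and grid_centre below 0.022 m and contact force between the fingers and spout below 0.3 N), for 0.3 s.
At the end, for the whole second after the job is handed in: The piston is held in the gripper's fingers, at rest, upright and drawn 30 mm (24 to 36 mm) out of the gland, while the spout, let go, stands fully home (within 4 mm) and straight on the spigot with the nozzle's end within 22 mm of the point above the grid's middle (all of step 1 and z of piston in the frame of gland_top between 0.024 and 0.036 m and angle between piston's own z axis and vertical below 0.08 rad and contact force between the fingers and piston above 3 N and linear speed of piston below 0.01 m/s); the arm keeps its last pose, push and grip.
It fails at once if the piston is drawn (over 8 mm) while the spout is not fully home on the spigot (z of piston in the frame of gland_top above 0.008 m and not (z of spout in the frame of spigot_seat between -0.003 and 0.004 m and horizontal distance between spout and spigot_seat below 0.004 m and angle between spout's own z axis and vertical below 0.08 rad and horizontal distance between nozzle_tip and grid_centre below 0.022 m)).
It fails at once if the piston is pulled nearly or right out of its gland (over 55 mm) (z of piston in the frame of gland_top above 0.055 m).
It fails at once if one of the bystanders is shifted (over 20 mm) (distance of any of petri_dish, specimen_cup, reagent_2, forceps, cassette_3, box_empty_a, box_green_b from where it was at the start of the episode above 0.02 m).
It also fails if it takes over 51 s, if anything falls off the work surface, if the arm or the gripper's body presses on something with over 40 N, if the wrist force passes 120 N, or if a joint passes its speed limit or range.

## Working session

There is one attempt and no reset: what is moved stays moved. The work goes in short steps, Python scripts to look and compute and a tool call to move; the robot and the scene stay as the last step left them, time stands still between calls to the robot, and variables do not carry over. Pictures are saved under pics/ and viewed, at most 10 in all, crops included, and the job is handed in when it is done.

Besides the shell and the picture viewer there is one more tool, called after "Call:" by a JSON object that holds its "op" and its "data", one argument or row to a line. play_rows: Moves the arm, as the interface text tells. Its arguments: {"type":"object","properties":{"motion":{"type":"array","items":{"type":"array","items":{"type":"number"}}},"newtons":{"type":"number"}},"required":["motion"]}

```bash
mkdir -p pics; cat > h.py <<'E'
import numpy as np, cv2
from rig import manip
def grab(n):
    d=manip.get_image(n); K=np.array([[d['fx'],0,d['cx']],[0,d['fy'],d['cy']],[0,0,1]]); d['K']=K
    z=d['range_z']; h,w=z.shape
    u,v=np.meshgrid(np.arange(w),np.arange(h))
    p=cv2.undistortPoints(np.stack([u,v],-1).reshape(-1,1,2).astype(float),K,np.array(d['D'])).reshape(h,w,2)
    c=np.dstack([p[...,0]*z,p[...,1]*z,z])
    X=(c-np.array(d['t']))@np.array(d['R']); X[z==0]=np.nan
    d['X']=X; return d
def save(d,name): cv2.imwrite('pics/'+name,d['img'][...,::-1])
E
python3 - <<'E'
from h import *
a=grab('side');b=grab('top')
im=np.hstack([a['img'],b['img']])
cv2.imwrite('pics/top0.png',cv2.resize(b['img'],(800,600),interpolation=cv2.INTER_CUBIC)[...,::-1])
cv2.imwrite('pics/side0.png',cv2.resize(a['img'],(800,600),interpolation=cv2.INTER_CUBIC)[...,::-1])
np.savez('s0.npz',top=b['X'],side=a['X'],ti=b['img'],si=a['img'])
for d in(a,b): print(-np.array(d['R']).T@d['t'], np.array(d['R'])[2])
print(manip.get_state())
E
```

```text
[ 0.46490314 -1.10706806  0.77712716] [ 0.06487767  0.81009557 -0.58269723]
[ 0.25039467 -0.18270079  1.51137866] [ 0.19598272  0.01092091 -0.98054654]
{'clock': 0.1, 'qpos': array([ 1.22398357e+00,  2.76531943e-01,  1.50603385e+00, -1.67154619e-05,
        1.36071999e+00, -1.20997213e-01]), 'qd': array([-1.43578840e-03, -2.49900500e-03, -2.56988427e-03, -1.13544889e-03,
       -3.60666429e-05,  1.28925497e-04]), 'effort': array([ 9.92415698e-04, -4.17701304e+01, -2.46401471e+01, -3.62089295e-04,
        5.81432803e-03, -4.16402528e-06]), 'position': array([0.12858429, 0.55993344, 0.23051523]), 'ee_rot': array([-1.88264893e-04,  1.12666249e-01,  9.93632527e-01, -8.25405211e-04]), 'contact_force': array([-0.11633703, -0.50109048,  0.37865982]), 'moment': array([ 0.00050251, -0.0058014 , -0.05149116]), 'gripper_force': 0.0, 'width': 0.08560081239227116}
```

View pics/top0.png

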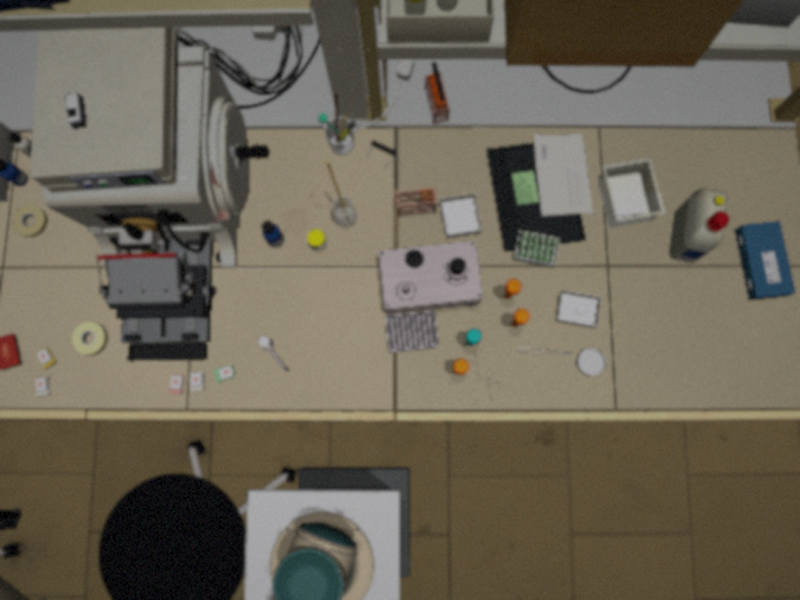

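View pics/side0.png

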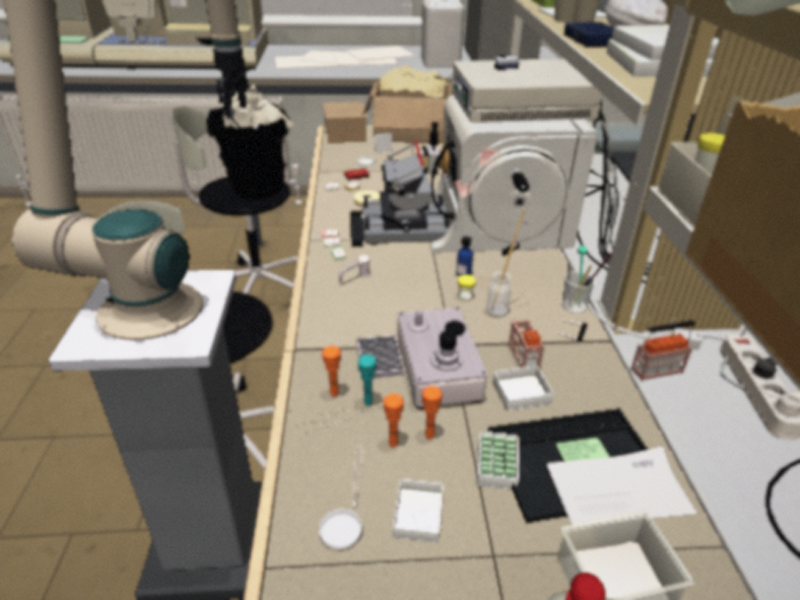

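The top view shows the dispenser at about (430,275), with the spigot at (406,290), knob at (457,267) and filler cap at (414,258). The drip grid is at (412,330). The spout is at (265,343) with its nozzle running to (288,370). Orange and turquoise look-alikes stand near (460–520,290–365).

```bash
python3 - <<'E'
from h import *
s=np.load('s0.npz');T=s['top'];S=s['side'];TI=s['ti'];SI=s['si']
def box(X,I,x0,x1,y0,y1,z0,z1):
    m=(X[...,0]>x0)&(X[...,0]<x1)&(X[...,1]>y0)&(X[...,1]<y1)&(X[...,2]>z0)&(X[...,2]<z1); return m
f=.64
def at(u,v,k=1):
    u=int(u*f);v=int(v*f);return np.nanmedian(T[v-k:v+k+1,u-k:u+k+1].reshape(-1,3),0).round(4)
for n,p in dict(deck=(440,295),spig=(406,290),knob=(457,266),cap=(414,258),grid=(412,332),spout=(265,343),tip=(287,369),mat=(340,350),cup=(316,238),bot=(270,230)).items(): print(n,at(*p))
c=at(440,295)
# deck plane rect
for nm,X in(('top',T),('side',S)):
    m=box(X,None,c[0]-.15,c[0]+.15,c[1]-.2,c[1]+.2,.06,.08)
    P=X[m]; r=cv2.minAreaRect(P[:,:2].astype(np.float32)*1000); print(nm,'deck',m.sum(),r,np.median(P[:,2]))
    sp=at(265,343)
    m=box(X,None,sp[0]-.09,sp[0]+.09,sp[1]-.09,sp[1]+.09,.008,.08)
    P=X[m]; print(nm,'spout',m.sum()); 
    o=P[np.argsort(-P[:,2])]; print((o[::max(1,len(o)//50)]*1000).round(0).astype(int).tolist())
    k=at(457,266); m=box(X,None,k[0]-.04,k[0]+.04,k[1]-.04,k[1]+.04,.118,.14);P=X[m];print(nm,'knob',m.sum(),P.mean(0),P.min(0),P.max(0))
    k=at(406,290); m=box(X,None,k[0]-.025,k[0]+.025,k[1]-.025,k[1]+.025,.082,.12);P=X[m];print(nm,'spig',m.sum(),P.mean(0),P.min(0),P.max(0)) if m.sum() else 0
def up(I,u,v,w,h,k):
    return cv2.resize(I[v-h:v+h,u-w:u+w],None,fx=k,fy=k,interpolation=cv2.INTER_CUBIC)
A=up(TI,275,185,50,50,4); B=up(TI,178,226,50,50,4)
cv2.imwrite('pics/crop0.png',np.hstack([A,B])[...,::-1])
E
```

```text
deck [ 0.5542 -0.2453  0.0697]
spig [ 0.5579 -0.1733  0.0981]
knob [ 0.5992 -0.2779  0.1325]
cap [ 0.6287 -0.1896  0.0834]
grid [ 0.4835 -0.1862  0.0102]
spout [0.4545 0.1244 0.0465]
tip [0.4007 0.0804 0.0168]
mat [ 0.444  -0.0301  0.0005]
cup [0.6829 0.0205 0.0497]
bot [0.686 0.113 0.096]
top deck 2101 ((592.7010498046875, -265.12841796875), (301.4554443359375, 167.3514404296875), 82.97102355957031) 0.07126625520431751
top spout 187
[[450, 119, 54], [467, 123, 53], [464, 124, 50], [448, 123, 49], [454, 124, 48], [451, 130, 48], [448, 130, 47], [458, 121, 46], [458, 114, 46], [468, 118, 46], [442, 111, 46], [455, 118, 45], [462, 121, 44], [412, 87, 44], [458, 125, 44], [465, 118, 44], [442, 118, 43], [465, 132, 43], [435, 108, 42], [462, 139, 42], [435, 104, 41], [429, 104, 41], [416, 91, 41], [406, 84, 40], [456, 112, 40], [422, 98, 39], [426, 101, 39], [419, 95, 38], [423, 101, 38], [429, 102, 37], [413, 85, 36], [403, 81, 34], [464, 114, 30], [410, 82, 30], [401, 79, 26], [401, 205, 18], [398, 199, 16], [462, 114, 16], [392, 206, 15], [385, 209, 14], [395, 213, 14], [392, 209, 14]
[... 1416 characters left out ...]
5], [468, 118, 25], [449, 122, 23], [403, 84, 22], [406, 73, 21], [471, 125, 21], [457, 120, 20], [449, 122, 19], [453, 116, 18], [471, 123, 18], [468, 117, 17], [399, 210, 15], [392, 211, 15], [402, 82, 15], [392, 204, 15], [396, 204, 14], [464, 116, 14], [402, 78, 14], [388, 214, 13], [403, 214, 13], [396, 200, 13], [453, 119, 12], [468, 119, 11], [449, 121, 11], [392, 204, 10], [403, 196, 10], [456, 122, 10], [396, 191, 9], [407, 199, 8]]
side knob 103 [ 0.60350716 -0.28489239  0.12821879] [ 0.58862914 -0.29718643  0.11828297] [ 0.61979819 -0.26960589  0.13388901]
side spig 37 [ 0.56292192 -0.17698054  0.09482448] [ 0.5565639  -0.18174181  0.0820927 ] [ 0.56940421 -0.16768071  0.10472931]
```

View pics/crop0.png

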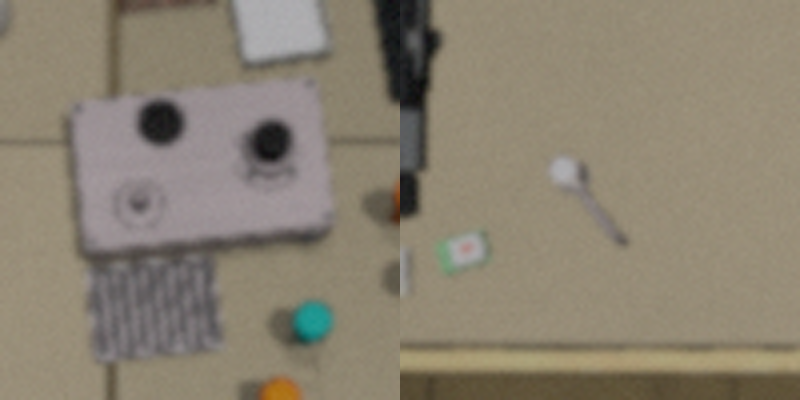

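The crop shows the deck corners, cap (160,122), knob (270,141) and spigot (139,204). In the right-hand crop the spout sleeve is at (565,171) and the nozzle tip at (624,241).

```bash
cat >> h.py <<'E'
def ray(d,u,v,z):
    p=cv2.undistortPoints(np.array([[[u,v]]],float),d['K'],np.array(d['D'])).ravel()
    R=np.array(d['R']);C=-R.T@d['t'];r=R.T@np.array([p[0],p[1],1]);return C+r*(z-C[2])/r[2]
def proj(d,P):
    return cv2.projectPoints(np.array(P,float).reshape(-1,3),cv2.Rodrigues(np.array(d['R']))[0],np.array(d['t'],float),d['K'],np.array(d['D']))[0].reshape(-1,2)
E
python3 - <<'E'
from h import *
from scipy.optimize import least_squares
d=grab('top');e=grab('side')
def blob(d,x,y,z,r,f):
    c=proj(d,[x,y,z])[0].astype(int);I=cv2.cvtColor(d['img'],cv2.COLOR_RGB2GRAY)[c[1]-r:c[1]+r+1,c[0]-r:c[0]+r+1].astype(float)
    w=np.clip(f(I),0,None); v,u=np.mgrid[-r:r+1,-r:r+1]
    return c+[(w*u).sum()/w.sum(),(w*v).sum()/w.sum()]
L=lambda u,v:(225+u/4-.4,135+v/4-.4)
obs=[(65,105,.07,L(74,105)),(65,-105,.07,L(318,80)),(-65,-105,.07,L(331,230)),(-65,105,.07,L(84,251)),
(36,30,.081,L(160,122)),(0,-55,.13,L(270,141)),(-30,55,.103,L(139,204))]
P=np.array([ray(d,*o[3],o[2])[:2]*1000 for o in obs]);M=np.array([o[:2] for o in obs],float)
def f(q): c,s=np.cos(q[2]),np.sin(q[2]);return q[:2]+M@np.array([[c,s],[-s,c]])
r=least_squares(lambda q:(f(q)-P).ravel(),[590,-225,0],loss='soft_l1',f_scale=2)
print(r.x,(P-f(r.x)).round(1).tolist())
F=f(r.x)
R=lambda u,v:(128+(u-400)/4-.4,176+v/4-.4)
print('spout',ray(d,*R(565,171),.0455),ray(d,*R(622,239),.008))
# side check overlays
s=e['img'].copy();k=3
def mark(d,im,pts): 
    for p in proj(d,pts): cv2.drawMarker(im,tuple(int(round(a*k+k/2)) for a in p),(255,0,0),cv2.MARKER_CROSS,7,1)
sp=ray(d,*R(565,171),.0455)
pts=[[*(F[i]/1000),obs[i][2]] for i in range(7)]+[list(sp)]
outs=[]
for dd,c in((e,(285,215)),(d,(275,185)),(e,(235,165))):
    im=cv2.resize(dd['img'],None,fx=k,fy=k,interpolation=cv2.INTER_CUBIC);mark(dd,im,pts)
    outs.append(im[(c[1]-60)*k:(c[1]+40)*k,(c[0]-44)*k:(c[0]+44)*k])
cv2.imwrite('pics/chk.png',np.hstack(outs)[...,::-1])
E
```

```text
[ 5.93777395e+02 -2.25435159e+02  9.80858002e-02] [[-2.1, -5.7], [-1.5, 0.4], [0.6, 5.0], [3.9, -2.1], [1.8, 0.5], [0.7, 1.9], [-3.7, -0.8]]
spout [0.45701158 0.12487238 0.0455    ] [0.40469048 0.08236664 0.008     ]
```

View pics/chk.png

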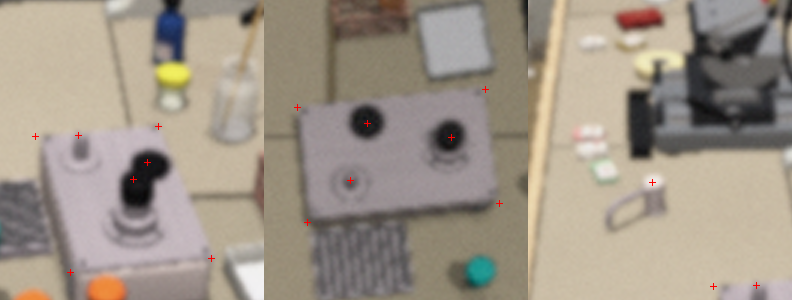

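The overlay markers land on the knob, cap, spigot and spout in both views. That puts the dispenser near (0.594,-0.225) with yaw 0.098, and the spout near (0.457,0.125) with yaw 39°. I'll move over the spout now.

Call:
{"op": "play_rows", "data": {
  "motion": [
    [-5.2, -4.4, 0, -5.2, 80],
    [-5.2, -4.4, 0, -5.2, 80],
    [-5.2, -4.4, 0, -5.2, 80],
    [-5.2, -4.4, 0, -5.2, 80],
    [-5.2, -4.4, 0, -5.2, 80]
  ]
}}

```text
clock: 0.82
position: [0.2921, 0.3419, 0.2313]
ee_rot: [0.0, -0.316, 0.949, -0.0]
contact_force: [0.8, 0.8, 0.1]
width: 0.0799
gripper_force: 0.0
```

```bash
cat >> h.py <<'E'
from scipy.spatial.transform import Rotation as Ro
def to(x,y,z,yang):
    s=manip.get_state();w,a,b,c=s['ee_rot'];R=Ro.from_quat([a,b,c,w]).as_matrix()
    dd=R.T@(np.array([x,y,z])-s['position'])/.04
    cur=np.degrees(np.arctan2(R[1,1],R[0,1])); t=-(yang-cur); t=(t+90)%180-90
    print('t',s['clock'],'pos',s['position'].round(4),'yang',cur.round(2),'tilt',R[:,2].round(3),'w',round(s['width'],4),'F',s['contact_force'].round(1),s['gripper_force'],'q6',s['qpos'][5].round(2))
    print('MOVE',dd.round(3),'turn',round(t/10,3))
E
python3 -c "
from h import *
to(.457,.125,.15,129)"
```

```text
t 0.825 pos [0.2921 0.3419 0.2313] yang 126.83 tilt [ 0. -0. -1.] w 0.0799 F [0.8 0.8 0.1] 0.0 q6 -1.5
MOVE [-0.049 -6.81   2.035] turn -0.217
```

Call:
{"op": "play_rows", "data": {
  "motion": [
    [0, -6.8, 0, -0.2, 80],
    [0, -6.8, 1.0, -0.2, 75],
    [0, -6.8, 2.0, -0.2, 70],
    [0, -6.8, 2.0, -0.2, 70],
    [0, -6.8, 2.0, -0.2, 70]
  ]
}}

```text
clock: 1.45
position: [0.4539, 0.1228, 0.1501]
ee_rot: [-0.001, -0.329, 0.944, -0.0]
contact_force: [-0.2, 0.1, 0.6]
width: 0.07
gripper_force: 0.0
```

```bash
python3 - <<'E'
from h import *
to(.457,.125,.012,129)
k=5;o=[]
for n,c in(('top',(170,220)),('side',(228,172))):
    d=grab(n); im=cv2.resize(d['img'][c[1]-48:c[1]+48,c[0]-40:c[0]+40],None,fx=k,fy=k,interpolation=cv2.INTER_CUBIC);o.append(im)
cv2.imwrite('pics/over.png',np.hstack(o)[...,::-1])
E
```

```text
t 1.45 pos [0.4539 0.1228 0.1501] yang 128.41 tilt [-0.001 -0.    -1.   ] w 0.07 F [-0.2  0.1  0.6] 0.0 q6 -2.12
MOVE [-0.098 -0.006  3.452] turn -0.059
```

View pics/over.png

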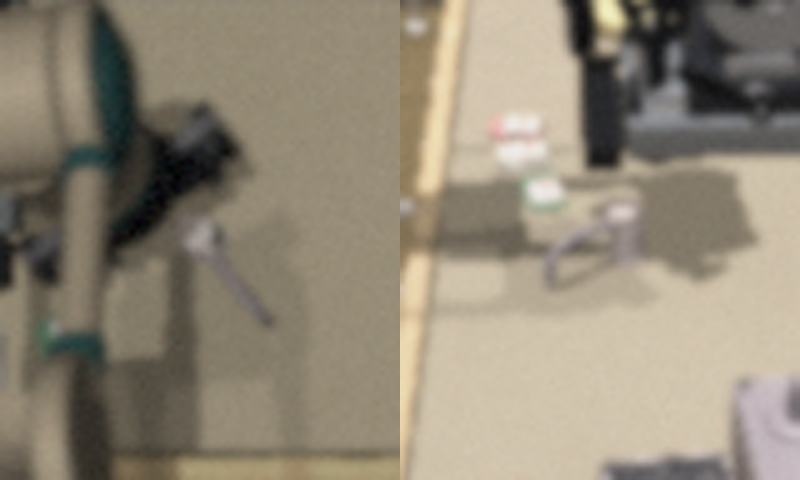

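The top crop shows the open gripper lined up across the sleeve, which is at about (205,235), with the nozzle running to the lower right. I'll go down and grip.

Call:
{"op": "play_rows", "data": {
  "motion": [
    [-0.1, 0, 1.2, 0, 70],
    [-0.1, 0, 2.4, 0, 70],
    [-0.1, 0, 3.2, 0, 70],
    [-0.1, 0, 3.45, 0, 70],
    [-0.1, 0, 3.45, 0, 50]
  ],
  "newtons": 25
}}

```text
clock: 2.17
position: [0.4563, 0.1281, 0.0135]
ee_rot: [-0.0, -0.33, 0.944, 0.0]
contact_force: [-0.1, 0.9, 0.7]
width: 0.0533
gripper_force: 0.0
```

Call:
{"op": "play_rows", "data": {
  "motion": [
    [0, 0, 0, 0, 20],
    [0, 0, 0, 0, 20],
    [0, 0, 0, 0, 20],
    [0, 0, 0, 0, 20],
    [0, 0, 0, 0, 20]
  ],
  "newtons": 25
}}

```text
clock: 2.8
position: [0.4577, 0.1278, 0.0146]
ee_rot: [0.002, -0.33, 0.944, -0.0]
contact_force: [0.2, -0.3, 7.0]
width: 0.0249
gripper_force: 24.3
```

Call:
{"op": "play_rows", "data": {
  "motion": [
    [0, 0, -0.6, 0, 20],
    [0, 0, -1.8, 0, 20],
    [0, 0, -3.0, 0, 20],
    [0, 0, -4.2, 0, 20],
    [0, 0, -4.2, 0, 20]
  ]
}}

```text
clock: 3.42
position: [0.4588, 0.128, 0.1853]
ee_rot: [0.004, -0.33, 0.944, -0.001]
contact_force: [-0.3, -0.0, 0.0]
width: 0.0244
gripper_force: 25.2
```

```bash
python3 - <<'E'
from h import *
to(.54,-.13,.18,95.6)
E
```

```text
t 3.425 pos [0.4588 0.128  0.1853] yang 128.53 tilt [ 0.009  0.001 -1.   ] w 0.0244 F [-0.3 -0.   0. ] 25.19003938235528 q6 -2.12
MOVE [ 2.431 -6.309  0.141] turn 3.293
```

Call:
{"op": "play_rows", "data": {
  "motion": [
    [2.4, -6.3, 0, 3.3, 20],
    [2.4, -6.3, 0, 3.3, 20],
    [2.4, -6.3, 0, 3.3, 20],
    [2.4, -6.3, 0, 3.3, 20],
    [2.4, -6.3, 0, 3.3, 20]
  ]
}}

```text
clock: 4.05
position: [0.5382, -0.1325, 0.1795]
ee_rot: [-0.001, -0.047, 0.999, 0.0]
contact_force: [0.6, 0.8, -0.6]
width: 0.0247
gripper_force: 25.3
```

```bash
python3 - <<'E'
from h import *
to(.559,-.174,.17,95.6)
k=4;o=[]
for n,c in(('top',(268,185)),('side',(265,195))):
    d=grab(n); im=cv2.resize(d['img'][c[1]-70:c[1]+70,c[0]-50:c[0]+50],None,fx=k,fy=k,interpolation=cv2.INTER_CUBIC);o.append(im)
    X=d['X'];s=manip.get_state()['position']
    m=(abs(X[...,0]-s[0]+.03)<.09)&(abs(X[...,1]-s[1])<.03)&(X[...,2]>.12)&(X[...,2]<.22)
    P=X[m];I=d['img'][m].mean(1); print(n,m.sum()); print((np.c_[P*1000,I])[::max(1,m.sum()//60)].round(0).astype(int).tolist())
cv2.imwrite('pics/held.png',np.hstack(o)[...,::-1])
E
```

```text
t 4.05 pos [ 0.5382 -0.1325  0.1795] yang 95.33 tilt [-0.002  0.    -1.   ] w 0.0247 F [ 0.6  0.8 -0.6] 25.279614175642564 q6 -2.03
MOVE [-0.421 -1.08   0.237] turn -0.027
top 32
[[528, -114, 195, 47], [529, -153, 189, 86], [525, -120, 192, 72], [527, -123, 185, 94], [495, -141, 204, 84], [493, -141, 203, 90], [489, -139, 206, 102], [489, -142, 206, 92], [486, -139, 205, 106], [487, -141, 203, 99], [483, -139, 204, 110], [483, -142, 204, 99], [484, -144, 201, 84], [481, -139, 203, 107], [480, -142, 205, 104], [480, -144, 204, 90], [477, -139, 204, 110], [477, -142, 206, 103], [477, -145, 206, 93], [475, -138, 200, 110], [475, -141, 202, 100], [475, -144, 201, 98], [473, -138, 197, 105], [473, -141, 198, 98], [473, -144, 195, 93], [470, -141, 195, 94], [471, -144, 192, 90], [467, -141, 194, 88], [467, -144, 192, 87], [465, -141, 187, 78], [465, -144, 188, 84], [463, -144, 180, 79]]
side 197
[[529, -117, 219, 79], [529, -120, 211, 73], [526, -131, 207, 136], [508, -137, 208, 183], [517, -134, 206, 174], [525, -135, 206, 137], [482, -137, 205, 184], [491, -140, 207, 176], [499, -138, 20
[... 596 characters left out ...]
[538, -160, 204, 28], [547, -157, 202, 69], [470, -140, 190, 138], [530, -148, 194, 99], [538, -157, 199, 25], [547, -157, 199, 70], [470, -147, 191, 131], [530, -150, 192, 101], [538, -159, 197, 25], [547, -159, 197, 74], [470, -145, 186, 127], [531, -149, 188, 104], [538, -159, 194, 27], [547, -157, 192, 76], [470, -142, 181, 126], [531, -143, 180, 111], [539, -156, 188, 56], [548, -147, 183, 88], [470, -145, 179, 129], [531, -141, 176, 116], [539, -151, 182, 91], [549, -142, 176, 107], [470, -140, 173, 147], [534, -141, 173, 122], [543, -144, 174, 115], [552, -138, 170, 139], [531, -140, 168, 145], [540, -142, 169, 125], [549, -144, 171, 131], [537, -146, 169, 142], [545, -150, 171, 144]]
```

View pics/held.png

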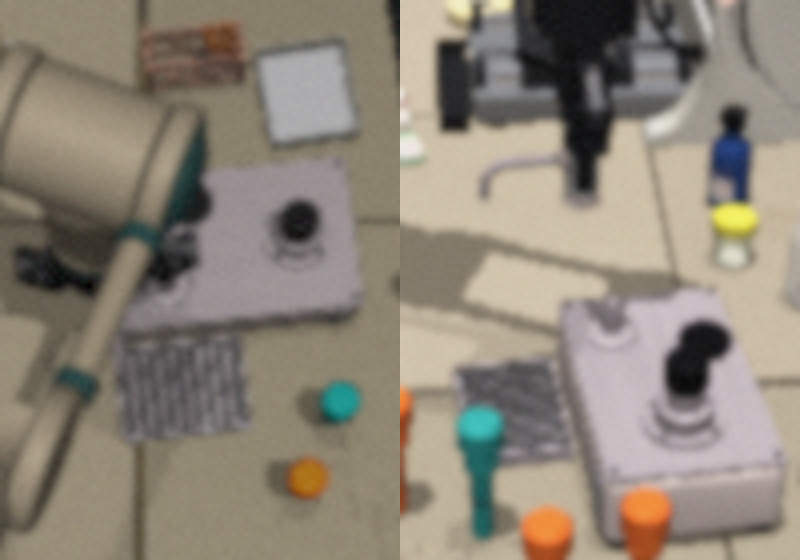

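The spout hangs upright in the grip (side crop, foot at (582,195)), with the spigot at (608,310). I'll move above the spigot and compare the two directly.

Call:
{"op": "play_rows", "data": {
  "motion": [
    [-0.4, -1.05, 0.2, 0, 20],
    [-0.4, -1.05, 0.6, 0, 20],
    [-0.4, -1.05, 1.0, 0, 20],
    [-0.4, -1.05, 1.0, 0, 20],
    [-0.4, -1.05, 1.0, 0, 20]
  ]
}}

```text
clock: 4.78
position: [0.558, -0.1685, 0.1415]
ee_rot: [-0.0, -0.049, 0.999, 0.0]
contact_force: [1.4, -0.2, -0.6]
width: 0.0249
gripper_force: 25.3
```

```bash
python3 - <<'E'
from h import *
to(.559,-.174,.13,95.6)
d=grab('side')
p=manip.get_state()['position']
S=np.load('s0.npz')['side']
X=d['X']
def st(X,z0,z1,c,r=.016):
    m=(abs(X[...,0]-c[0])<r)&(abs(X[...,1]-c[1])<.03)&(X[...,2]>z0)&(X[...,2]<z1);P=X[m]*1000
    print(z0,z1,m.sum(),np.median(P,0).round(1),P.min(0).round(1),P.max(0).round(1))
st(X,p[2]-.0146+.004,p[2]-.0146+.012,p,.03)
for a in(.082,.089,.096): st(S,a,a+.007,[.562,-.177])
c=proj(d,[p[0],p[1],.11])[0].astype(int);k=8
cv2.imwrite('pics/align.png',cv2.resize(d['img'][c[1]-35:c[1]+35,c[0]-45:c[0]+45],None,fx=k,fy=k,interpolation=cv2.INTER_CUBIC)[...,::-1]);print(c)
print('proj bottom',proj(d,[[*p[:2],p[2]-.0146],[*p[:2],.103],[.0+p[0],p[1],.075]]))
E
```

```text
t 4.775 pos [ 0.558  -0.1685  0.1415] yang 95.61 tilt [-0.  0. -1.] w 0.0249 F [ 1.4 -0.2 -0.6] 25.289426823123904 q6 -2.08
MOVE [-0.012 -0.14   0.288] turn 0.001
0.13128483189171827 0.13928483189171828 23 [ 558.6 -177.6  133.4] [ 547.5 -182.8  131.5] [ 574.4 -164.2  138.6]
0.082 0.08900000000000001 9 [ 563.2 -177.2   84. ] [ 557.5 -180.6   82.1] [ 569.4 -174.5   87.6]
0.089 0.096 9 [ 562.6 -178.4   92.5] [ 557.  -181.4   89.2] [ 569.  -177.1   95.9]
0.096 0.10300000000000001 15 [ 562.4 -176.9  100.8] [ 556.6 -181.7   96.3] [ 568.9 -173.   102.6]
[266 196]
proj bottom [[266.54978039 191.88702719]
 [266.32022385 198.59782817]
 [266.06256869 206.13466863]]
```

View pics/align.png

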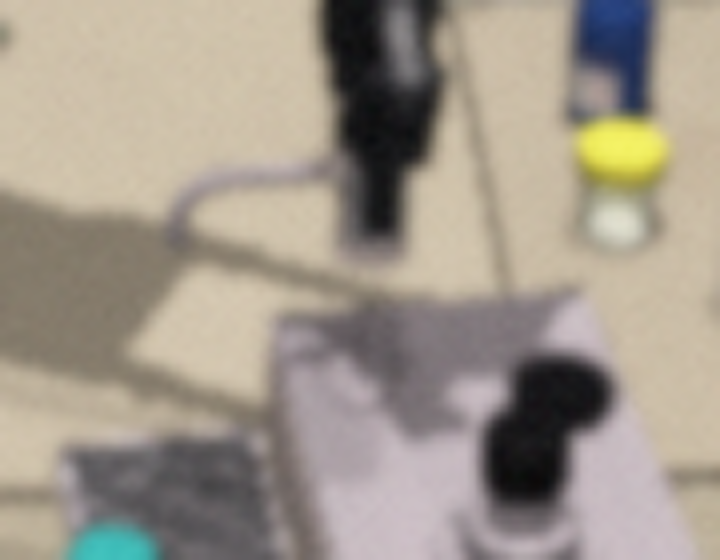

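The spout hangs straight with its foot at (372,250), nearly over the spigot, which is in shadow at about (378,340). Depth and image evidence agree on a target of about (0.560,-0.1735).

```bash
python3 -c "
from h import *
to(.560,-.1735,.112,95.6)"
```

```text
t 4.825 pos [ 0.5583 -0.1689  0.1419] yang 95.59 tilt [ 0.001 -0.    -1.   ] w 0.0251 F [ 0.6  0.3 -1.2] 25.289659276327257 q6 -2.08
MOVE [-0.03  -0.119  0.747] turn -0.001
```

Call:
{"op": "play_rows", "data": {
  "motion": [
    [0, -0.12, 0.2, 0, 20],
    [0, -0.12, 0.4, 0, 20],
    [0, -0.12, 0.4, 0, 20]
  ]
}}

```text
clock: 5.2
position: [0.5579, -0.1742, 0.1243]
ee_rot: [-0.001, -0.048, 0.999, 0.001]
contact_force: [-0.2, -0.9, -0.7]
width: 0.0248
gripper_force: 25.3
```

```bash
python3 -c "
from h import *
to(.560,-.1735,.112,95.6)"
```

```text
t 5.2 pos [ 0.5579 -0.1742  0.1243] yang 95.52 tilt [-0.002  0.001 -1.   ] w 0.0248 F [-0.2 -0.9 -0.7] 25.281587280901476 q6 -2.09
MOVE [-0.054  0.012  0.307] turn -0.008
```

Call:
{"op": "play_rows", "data": {
  "motion": [
    [-0.05, 0, 0.1, 0, 20],
    [-0.05, 0, 0.2, 0, 20],
    [-0.05, 0, 0.3, 0, 20],
    [-0.05, 0, 0.3, 0, 20]
  ]
}}

```text
clock: 5.7
position: [0.5604, -0.174, 0.1128]
ee_rot: [-0.0, -0.048, 0.999, 0.0]
contact_force: [-0.1, 0.4, -0.4]
width: 0.0248
gripper_force: 25.3
```

Call:
{"op": "play_rows", "data": {
  "motion": [
    [0, 0, 0.1, 0, 20],
    [0, 0, 0.2, 0, 20],
    [0, 0, 0.2, 0, 20]
  ]
}}

```text
clock: 6.08
position: [0.5603, -0.174, 0.1048]
ee_rot: [-0.0, -0.048, 0.999, 0.0]
contact_force: [0.6, -0.5, -0.6]
width: 0.0248
gripper_force: 25.3
```

It went 13 mm past the spigot's top without contact, so it is on. Next I'll push it home.

Call:
{"op": "play_rows", "data": {
  "motion": [
    [0, 0, 0.1, 0, 20],
    [0, 0, 0.2, 0, 20],
    [0, 0, 0.3, 0, 20],
    [0, 0, 0.36, 0, 20],
    [0, 0, 0.36, 0, 20]
  ]
}}

```text
clock: 6.7
position: [0.5605, -0.1741, 0.0906]
ee_rot: [-0.0, -0.048, 0.999, 0.0]
contact_force: [0.7, -0.2, -0.9]
width: 0.0249
gripper_force: 25.3
```

Call:
{"op": "play_rows", "data": {
  "motion": [
    [0, 0, 0.05, 0, 20],
    [0, 0, 0.1, 0, 20],
    [0, 0, 0.1, 0, 20]
  ]
}}

```text
clock: 7.08
position: [0.5612, -0.1744, 0.0895]
ee_rot: [0.001, -0.048, 0.999, -0.0]
contact_force: [-2.9, 1.3, 12.6]
width: 0.0249
gripper_force: 25.2
```

Contact came at TCP z 0.0895, which is the expected home height. I'll ease off, let go and retreat.

Call:
{"op": "play_rows", "data": {
  "motion": [
    [0, 0, 0, 0, 20],
    [0, 0, -0.08, 0, 60],
    [0, 0, -0.08, 0, 60],
    [0, 0, -0.08, 0, 60],
    [0, 0, -0.08, 0, 60]
  ]
}}

```text
clock: 7.7
position: [0.5605, -0.1741, 0.0897]
ee_rot: [-0.0, -0.048, 0.999, 0.0]
contact_force: [-0.4, -0.1, -0.6]
width: 0.0599
gripper_force: 0.0
```

Call:
{"op": "play_rows", "data": {
  "motion": [
    [0, 0, -0.5, 0, 60],
    [0, 0, -1.5, 0, 60],
    [0, 0, -2.6, 0, 60],
    [0, 0, -2.6, 0, 60],
    [0, 0, -2.6, 0, 60]
  ]
}}

```text
clock: 8.32
position: [0.5601, -0.1739, 0.1934]
ee_rot: [-0.001, -0.048, 0.999, 0.0]
contact_force: [-0.5, -0.2, -0.9]
width: 0.0601
gripper_force: 0.0
```

```bash
python3 -c "
from h import *
to(.600,-.281,.20,95.6)"
```

```text
t 8.325 pos [ 0.5601 -0.1739  0.1934] yang 95.54 tilt [-0.001  0.001 -1.   ] w 0.0601 F [-0.5 -0.2 -0.9] 0.0 q6 -2.09
MOVE [-0.734 -2.76  -0.166] turn -0.006
```

Call:
{"op": "play_rows", "data": {
  "motion": [
    [-0.75, -2.75, 0, 0, 60],
    [-0.75, -2.75, 0, 0, 60],
    [-0.75, -2.75, 0, 0, 60],
    [-0.75, -2.75, 0, 0, 60]
  ]
}}

```text
clock: 8.82
position: [0.6, -0.2799, 0.192]
ee_rot: [-0.002, -0.048, 0.999, 0.002]
contact_force: [-1.1, 0.7, -0.1]
width: 0.06
gripper_force: 0.0
```

```bash
python3 - <<'E'
from h import *
to(.601,-.2805,.10,95.6)
k=5;o=[]
for n,c in(('top',(260,195)),('side',(268,205))):
    d=grab(n); o.append(cv2.resize(d['img'][c[1]-45:c[1]+45,c[0]-40:c[0]+40],None,fx=k,fy=k,interpolation=cv2.INTER_CUBIC))
    X=d['X']
    m=(abs(X[...,0]-.52)<.06)&(abs(X[...,1]+.176)<.03)&(X[...,2]>.105)&(X[...,2]<.14);P=X[m]*1000
    t=P[P[:,2]>114]; t=t[t[:,0]>540];q=P[P[:,0]<535]
    print(n,len(P),'top',np.median(t,0),'nozzle',q.mean(0),np.polyfit(q[:,0],q[:,1],1) if len(q)>5 else '')
cv2.imwrite('pics/home.png',np.hstack(o)[...,::-1])
E
```

```text
t 8.825 pos [ 0.6    -0.2799  0.192 ] yang 95.51 tilt [-0.004  0.003 -1.   ] w 0.06 F [-1.1  0.7 -0.1] 0.0 q6 -2.21
MOVE [-0.031 -0.025  2.299] turn -0.009
top 0 top [nan nan nan] nozzle [nan nan nan] 
side 125 top [ 561.6712087  -178.46193258  120.61682688] nozzle [ 511.8804699  -181.12768099  113.06356754] [ 1.02264566e-01 -2.33474915e+02]
  return _methods._mean(a, axis=axis, dtype=dtype,
  ret = um.true_divide(
<stdin>:9: RuntimeWarning: Mean of empty slice.
```

View pics/home.png

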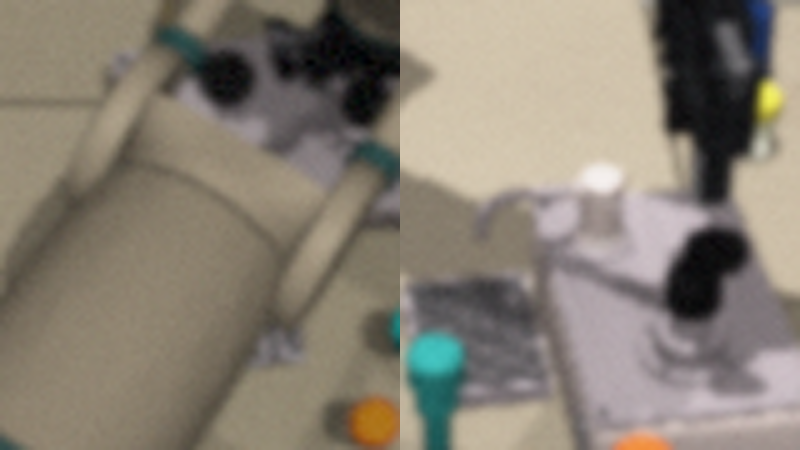

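The side crop shows the spout seated upright. Its top measures z 120.6 mm against 120.5 expected, its yaw slope is 0.102, and the nozzle points over the grid. I'll check knob alignment by projection before going down.

```bash
python3 - <<'E'
from h import *
d=grab('side')
print(proj(d,[[.6,-.28,.192],[.597,-.25,.192],[.603,-.31,.192],[.597,-.25,.21],[.601,-.2805,.117]]))
X=d['X']
for z0,z1 in((.108,.125),(.195,.215)):
    m=(abs(X[...,0]-.6)<.03)&(abs(X[...,1]+.281)<.05)&(X[...,2]>z0)&(X[...,2]<z1)
    P=X[m]*1000;v,u=np.nonzero(m);print(m.sum(),np.median(P,0),P.min(0),P.max(0),np.median(u),np.median(v))
E
```

```text
[[286.4780437  195.28515478]
 [284.01114804 188.88084148]
 [289.0651542  201.99981441]
 [284.38009996 183.27046093]
 [285.27361815 217.84023991]]
54 [ 601.28851168 -291.99334594  117.00853847] [ 588.69678873 -296.27394969  108.06161309] [ 619.73344672 -280.96086088  124.97360713] 286.0 220.0
63 [ 598.59626445 -313.17707452  208.61438111] [ 587.93033775 -322.17714733  200.26900523] [ 614.73882608 -245.37590629  214.99479204] 286.0 197.0
```

Call:
{"op": "play_rows", "data": {
  "motion": [
    [-0.05, -0.02, 0.8, 0, 60],
    [-0.05, -0.02, 1.5, 0, 60],
    [-0.05, -0.02, 2.1, 0, 60],
    [-0.05, -0.02, 2.3, 0, 60],
    [-0.05, -0.02, 2.3, 0, 60]
  ]
}}

```text
clock: 9.6
position: [0.6031, -0.2807, 0.1022]
ee_rot: [-0.0, -0.049, 0.999, 0.0]
contact_force: [0.8, -0.3, -0.2]
width: 0.06
gripper_force: 0.0
```

Call:
{"op": "play_rows", "data": {
  "motion": [
    [0, 0, 0, 0, 25],
    [0, 0, 0, 0, 25],
    [0, 0, 0, 0, 25],
    [0, 0, 0, 0, 25],
    [0, 0, 0, 0, 25]
  ],
  "newtons": 40
}}

```text
clock: 10.22
position: [0.6038, -0.2809, 0.1037]
ee_rot: [0.001, -0.048, 0.999, 0.0]
contact_force: [-0.6, 2.6, 4.6]
width: 0.0305
gripper_force: 39.7
```

```bash
python3 -c "
from h import *
to(.601,-.2805,.13,95.6)"
```

```text
t 10.225 pos [ 0.6038 -0.2809  0.1037] yang 95.53 tilt [ 0.002  0.    -1.   ] w 0.0305 F [-0.6  2.6  4.6] 39.70274952826003 q6 -2.21
MOVE [ 0.067  0.017 -0.658] turn -0.007
```

Call:
{"op": "play_rows", "data": {
  "motion": [
    [0, 0, -0.1, 0, 25],
    [0, 0, -0.25, 0, 25],
    [0, 0, -0.4, 0, 25],
    [0, 0, -0.4, 0, 25]
  ]
}}

```text
clock: 10.72
position: [0.6033, -0.2812, 0.1186]
ee_rot: [0.0, -0.048, 0.999, 0.0]
contact_force: [0.6, 2.5, -1.3]
width: 0.0304
gripper_force: 40.2
```

Call:
{"op": "play_rows", "data": {
  "motion": [
    [0, 0, -0.1, 0, 25],
    [0, 0, -0.2, 0, 25],
    [0, 0, -0.3, 0, 25],
    [0, 0, -0.38, 0, 25],
    [0, 0, -0.38, 0, 25]
  ]
}}

```text
clock: 11.35
position: [0.6033, -0.2814, 0.1339]
ee_rot: [0.0, -0.048, 0.999, -0.0]
contact_force: [1.1, 2.7, -1.9]
width: 0.0308
gripper_force: 40.2
```

```bash
python3 - <<'E'
from h import *
to(.601,-.2805,.1337,95.6)
d=grab('side');X=d['X'];k=6
c=proj(d,[.585,-.24,.10])[0].astype(int)
cv2.imwrite('pics/end.png',cv2.resize(d['img'][c[1]-40:c[1]+40,c[0]-50:c[0]+50],None,fx=k,fy=k,interpolation=cv2.INTER_CUBIC)[...,::-1])
E
```

```text
t 11.35 pos [ 0.6033 -0.2814  0.1339] yang 95.54 tilt [ 0.001 -0.    -1.   ] w 0.0308 F [ 1.1  2.7 -1.9] 40.20021280091896 q6 -2.21
MOVE [0.055 0.028 0.005] turn -0.006
```

View pics/end.png

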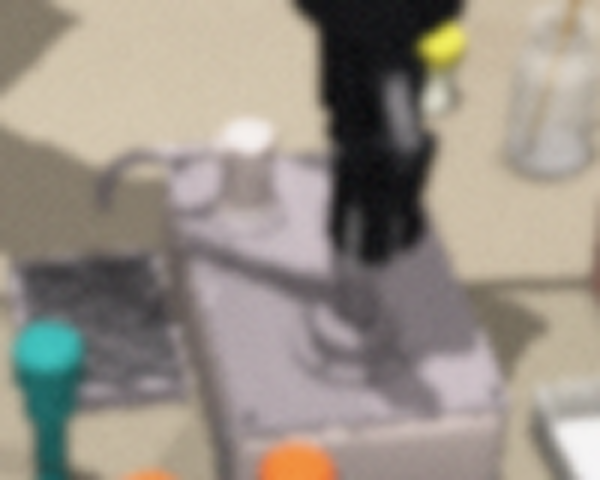

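The side crop shows the rod drawn out of its gland below the fingers at (355,285), with the spout still seated at (247,170). The measured lift is 30.2 mm and the load matches the piston's weight. I'll let it settle, then hand in.

Call:
{"op": "play_rows", "data": {
  "motion": [
    [0, 0, 0, 0, 25],
    [0, 0, 0, 0, 25],
    [0, 0, 0, 0, 25],
    [0, 0, 0, 0, 25],
    [0, 0, 0, 0, 25]
  ]
}}

```text
clock: 12.02
position: [0.6032, -0.2814, 0.1333]
ee_rot: [0.0, -0.048, 0.999, 0.0]
contact_force: [1.0, 1.3, -0.8]
width: 0.0303
gripper_force: 40.2
```

```bash
python3 - <<'E'
from h import *
to(.6033,-.2814,.1337,95.6)
d=grab('side');X=d['X']
m=(abs(X[...,0]-.60)<.025)&(abs(X[...,1]+.285)<.02)&(X[...,2]>.085)&(X[...,2]<.15)
for r in np.unique(np.nonzero(m)[0]): 
    P=X[r][m[r]]*1000; print(r,len(P),np.median(P,0).round(0),np.ptp(P[:,0]).round(0),d['img'][r][m[r]].mean().round(0))
print(manip.sign_off())
E
```

```text
t 12.025 pos [ 0.6032 -0.2814  0.1333] yang 95.54 tilt [ 0.  0. -1.] w 0.0303 F [ 1.   1.3 -0.8] 40.23930623501656 q6 -2.21
MOVE [-0.001  0.    -0.011] turn -0.006
209 1 [ 590. -283.  150.] 0.0 54.0
210 1 [ 590. -287.  149.] 0.0 51.0
211 3 [ 592. -289.  147.] 4.0 47.0
212 3 [ 592. -292.  146.] 4.0 55.0
213 3 [ 592. -291.  142.] 5.0 65.0
214 6 [ 597. -301.  146.] 16.0 56.0
215 4 [ 596. -294.  137.] 5.0 81.0
216 7 [ 596. -299.  137.] 24.0 89.0
217 9 [ 602. -303.  137.] 18.0 85.0
218 8 [ 603. -290.  124.] 18.0 98.0
219 6 [ 602. -292.  122.] 13.0 98.0
220 6 [ 604. -287.  115.] 13.0 93.0
221 6 [ 604. -287.  111.] 14.0 90.0
222 11 [ 603. -280.  101.] 29.0 93.0
223 13 [ 603. -274.   93.] 33.0 98.0
224 13 [ 603. -278.   93.] 36.0 106.0
225 14 [ 602. -281.   92.] 39.0 111.0
226 15 [ 604. -287.   93.] 39.0 116.0
227 15 [ 603. -289.   92.] 39.0 123.0
228 12 [ 604. -293.   91.] 30.0 128.0
229 13 [ 602. -296.   90.] 33.0 125.0
230 9 [ 606. -297.   87.] 22.0 119.0
231 1 [ 597. -298.   85.] 0.0 120.0
the job is handed in; nothing more can be done
None
```

The spout is fully home on the spigot with its nozzle over the drip grid and let go, and the piston is held steady about 30 mm out of its gland; the job is handed in, with no verdict returned.

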